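# Power test of a module in its bench dock

### The job

Slide the loose black module lying in front of the test dock fully home against the dock's back stop; then throw the isolator with the crossbar lever over to on (away from the robot), press the round key and then the long key fully down, one at a time, and throw that isolator back to off. The module stays home in the dock. Leave the ball-lever isolator on, do not press the square key, and leave everything else on the bench where it is.

Things in the scene. Friction and masses are not known exactly. Their poses are not given: they have to be found in the camera images.
- module: The module to test: black plastic block with a finned top, loose, 110 (x) x 100 (y) x 45 mm high, 0.45 kg, lying flat in front of the dock's mouth. Origin: centre of its underside; +x is its nose, towards the dock.
- dock: Aluminium dock fixed to the bench, a U open towards the robot: two guides 120 mm apart, 30 mm high, 40 mm long, then mouths flaring to 161 mm over 56 mm more; back stop 60 mm high (connector on top to 90 mm). Origin: bench level, middle of the stop's face; +x points into the stop. A module fully home and central is at x = -0.055, y = 0 here, its rear 70 mm out of the guides.
- bar_isolator_base: The isolator whose lever ends in a crossbar. Grey isolator housing 100 x 84 mm (steel foot 130 x 60 mm), 36 mm high, with two cheeks to 63 mm, fixed to the bench. Origin: centre of its underside; +x is the way its lever points when ON (roughly away from the robot), -x when OFF; the lever swings in its xz plane.
- bar_isolator_tip (a point): Middle of the crossbar (18 mm thick, 80 mm long, across the swing) at the end of its lever, 100 mm from the hinge; the hinge line is 52 mm above the bench over the middle of the base. Lever stem 10 x 18 mm, dark steel.
- bar_isolator (a joint): Angle of the crossbar lever: 0 = OFF (leaning 0.6 rad from upright towards the robot), 1.2 = ON (leaning 0.6 rad away). Weighted over-centre: let go, it falls to the nearer end and stays there; about 2 N at the crossbar starts it. Starts OFF.
- ball_isolator_base: The neighbouring bay's isolator, whose lever ends in a ball. Grey isolator housing 100 x 84 mm (steel foot 130 x 60 mm), 36 mm high, with two cheeks to 63 mm, fixed to the bench. Origin: centre of its underside; +x is the way its lever points when ON (roughly away from the robot), -x when OFF; the lever swings in its xz plane.
- ball_isolator_tip (a point): Centre of the dark steel ball (36 mm) at the end of its lever, otherwise like the other lever.
- ball_isolator (a joint): Angle of the ball lever, same meaning. Starts ON (1.2) and must stay ON.
- round_key_top (a point): Round black key, 48 mm across: cap on its own grey box (84 x 84 mm), one of three boxes in a row 93 mm apart on a plate, in an order that varies. The cap stands about 14 mm out of the box, 64 mm above the bench. This point: centre of the cap's top face; axes parallel to the box (z up). 
- long_key_top (a point): Long black key, 68 (x) x 26 mm: cap on its own grey box (84 x 84 mm), one of three boxes in a row 93 mm apart on a plate, in an order that varies. The cap stands about 14 mm out of the box, 64 mm above the bench. This point: centre of the cap's top face; axes parallel to the box (z up). 
- square_key_top (a point): Square black key, 40 x 40 mm (abort; not to be pressed): cap on its own grey box (84 x 84 mm), one of three boxes in a row 93 mm apart on a plate, in an order that varies. The cap stands about 14 mm out of the box, 64 mm above the bench. This point: centre of the cap's top face; axes parallel to the box (z up). 
- round_key (a joint): Travel of the round key: 0 up, 0.008 fully down; springs back; about 4.5 N fully down.
- long_key (a joint): Travel of the long key: 0 up, 0.008 fully down; springs back; about 4.5 N fully down.
- square_key (a joint): Travel of the square key: 0 up, 0.008 fully down; springs back; about 4.5 N fully down.
- spare_module: A second module like the first, off to the left beyond the isolators; bystander.
- screwdriver: Screwdriver lying between dock and isolators; bystander.
- screw_jar: Jar, 64 mm across, 85 mm high, beyond the keys; bystander.
- tape_roll: Cardboard ring 90 mm across, 24 mm high, lying flat beyond the keys; bystander.
- brush: Brush lying at the far right, beyond the keys; bystander.
- heat_sink: Finned aluminium piece 90 x 60 x 28 mm, beyond the isolators; bystander.
There are look-alikes about, which are no part of the job. What is shaped like the dock but pink is not meant. Leave any green look-alike of the ball_isolator_base alone.

How it is judged:
By the outcome, as a careful person would: the job done as asked, in the order asked, and still so for the second after the job is handed in, with the robot touching nothing.
It also fails if it takes over 72 s, if anything falls off the work surface, if the arm or the gripper's body presses on something with over 40 N, if the wrist force passes 120 N, or if a joint passes its speed limit or range.

### The arm

A 7-joint arm with a two-finger parallel gripper is mounted at the origin on the work surface. World frame = base frame: x ahead of the robot, y to its left, z up, the work surface at z = 0. Lengths are in m, angles in rad, forces in N, time in s.
With the tool pointing down it reaches from about 0.4 to 0.85 m from the base axis. Payload 10.4 kg.
Tool frame: the origin (TCP) lies at the very end of the fingers, on their centre line; the grasp point (between the pads) lies 19 mm behind it (manip.grip_point_offset is the distance from the TCP to the grasp point, in m); z points along the fingers, y is the line along which they close (so a half turn about z gives the same grasp; the last joint's range is limited). The gripper opens to 85 mm and grips with 20 to 120 N. Pads are 22 mm wide; open, the fingers measure 114 mm over their backs; the gripper's body (76 mm by 85 mm) begins 54 mm behind the grasp point. The pads swing forward as they close: fully open they stand 13 mm farther back than shut.
Start: joints at [-1.165, 0.332, -0.065, 1.46, 0.022, 1.35, -0.088], TCP at [0.26, 0.568, 0.231] pointing down, gripper open.
Joint ranges: [-2.6, 2.6], [-0.5, 2.12], [-1.47, 1.34], [0.16, 2.42], [-1.27, 4.41], [0.06, 2.06], [-2.6, 2.6]. Speed limits (rad/s): [2.22, 2.22, 2.79, 2.79, 3.14, 3.14, 3.14].

### API

Orientations are given as a unit quaternion [x, y, z, w].
In Python, from workcell import manip gives the robot as it stands. The module is installed in compiled form; this text tells all that it offers.
- The arm moves only by the tool step_arm, never from a script. Its argument "moves" is a list of rows, each a list of 7 numbers: the closure, from 0 (fully open) to 1 (shut), then the shift along the world's x, y, z in mm, then the turn, a rotation vector about the world's x, y, z in rad. In form: [[grip, tx, ty, tz, ax, ay, az], ...]. A call has 1 to 10 rows; each row is the pose to reach, as a shift and turn from the pose commanded when the call began; what a row does not reach only later rows make up. A row lasts 1/10 s, in which the tool goes at most 50 mm and 8.59 degrees, less where a joint would pass 70% of its speed; a pose out of reach is approached as far as the arm can. A call with a gripper value outside its range is refused whole. The fingers move at their own pace and stop on an object; "grip_force" is the grip in N (left out, the last holds). Time passes only in rows, so rows that repeat a pose let the fingers close. It gives the time, the measured TCP pose, the force, the opening and the grip force at its end, in the units of the state.
- manip.get_obs(): the state, without advancing time (a new reading comes with each control period).
- manip.camera(name): name is "scene" or "side" or "wrist"; returns a dict with "image" (400x640x3 uint8, blue, green, red), "K" (3x3 intrinsics, pixels), "dist_coeffs" ([k1, k2, p1, p2, k3] as OpenCV has them; the pictures are not rectified), "rvec" (rotation vector, rad) and "tvec" (3), from world to camera coordinates, as OpenCV has them; the wrist camera has in their place "mount" (4x4, takes a point from camera to tool coordinates, whose origin is the TCP and whose axes are the flange's). Camera axes: x right, y down, z forward; pixel columns grow to the right and rows downward; lengths in m; the calibration is good to about 2 mm. A picture is of the moment at which its call begins: read the wrist's pose just before it. There is no depth.
- manip.hand_in(): hands the job in; it is judged then, once.
The state is a dict: "clock": time; "joint_pos": joint angles; "joint_velocities": joint speeds; "tau": joint torques, N m; "position": TCP position; "ee_rot": TCP orientation; "ft_force": force on the tool from outside, world axes, zero at the start; "torque": the same for the moment, N m; "grip_width": opening from 0.0 (shut) to 1.0 (fully open); "grasp_force": force on a finger pad.
Only numpy, scipy, OpenCV 4.12 (cv2) and the standard library are available. Lean on these libraries where they do the work, as an engineer would, in place of code of your own. Each camera call takes 0.05 s, during which the arm holds its last target. There are 200 camera calls.

## Working session

There is one attempt and no reset: what is moved stays moved. The work goes in short steps, Python scripts to look and compute and a tool call to move; the robot and the scene stay as the last step left them, time stands still between calls to the robot, and variables do not carry over. Pictures are saved under pics/ and viewed, at most 10 in all, crops included, and the job is handed in when it is done.

Besides the shell and the picture viewer there is one more tool, called after "Emit:" by a JSON object that holds its "fn" and its "kwargs", one argument or row to a line. step_arm: Moves the arm, as the interface text tells. Its arguments: {"type":"object","properties":{"moves":{"type":"array","items":{"type":"array","items":{"type":"number"}}},"grip_force":{"type":"number"}},"required":["moves"]}

```bash
mkdir -p pics; cat > h.py <<'E'
import numpy as np,cv2
from workcell import manip
def save(n,f):
    c=manip.camera(n); cv2.imwrite(f'pics/{f}.png',c['image'])
    np.savez(f'pics/{f}.npz',**{k:np.array(v) for k,v in c.items() if k!='image'}); return c
def ray(f,uv):
    c=np.load(f'pics/{f}.npz'); uv=np.array(uv,float).reshape(-1,1,2)
    n=cv2.undistortPoints(uv,c['K'],c['dist_coeffs']).reshape(-1,2)
    R=cv2.Rodrigues(c['rvec'])[0]; o=-R.T@c['tvec'].reshape(3)
    return o,np.c_[n,np.ones(len(n))]@R
def onz(f,uv,z):
    o,d=ray(f,uv); return o+d*((np.array(z)-o[2])/d[:,2])[:,None]
def proj(f,P):
    c=np.load(f'pics/{f}.npz'); return cv2.projectPoints(np.array(P,float),c['rvec'],c['tvec'],c['K'],c['dist_coeffs'])[0].reshape(-1,2)
def tri(f1,a,f2,b):
    o,d=ray(f1,a);p,e=ray(f2,b);d=d[0];e=e[0]
    s=np.linalg.lstsq(np.c_[d,-e],p-o,rcond=None)[0]
    return (o+d*s[0]+p+e*s[1])/2,np.linalg.norm(o+d*s[0]-p-e*s[1])
E
python3 - <<'E'
from h import *
o=manip.get_obs();print(o)
for n in('scene','side'):
    c=save(n,n+'0');R=cv2.Rodrigues(c['rvec'])[0];print(n,-R.T@np.array(c['tvec']).reshape(3),R[2])
E
```

```text
{'clock': 0.0, 'joint_pos': array([-1.16462553,  0.33287963, -0.06470246,  1.46096471,  0.02157087,
        1.3498978 , -0.088453  ]), 'joint_velocities': array([-5.22508211e-04, -5.33891769e-04, -2.21497095e-03,  1.29619487e-03,
       -8.34405486e-04,  7.16974740e-05, -8.75317772e-04]), 'tau': array([ 6.59323123e-04, -6.25442576e+01,  4.97101061e-02, -3.91612995e+01,
        1.63618522e-02,  9.98524687e-03,  1.15078123e-05]), 'position': array([0.25968024, 0.56807368, 0.23049992]), 'ee_rot': array([ 2.12715414e-01,  9.77113925e-01, -7.14944156e-04, -1.35663494e-04]), 'ft_force': array([-0.38808296, -0.5022349 , -0.2909607 ]), 'torque': array([-0.03905871,  0.03800725, -0.02848355]), 'grasp_force': 0.0, 'grip_width': 0.994824539176472}
scene [ 1.10562076 -0.6393919   1.06351629] [-0.44381139  0.54047348 -0.71478659]
side [-0.13724573 -0.74565366  1.03156651] [ 0.46159096  0.59290529 -0.65984627]
```

View pics/scene0.png

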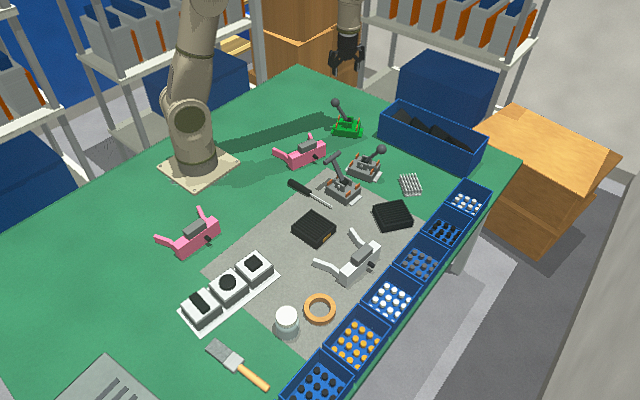

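View pics/side0.png

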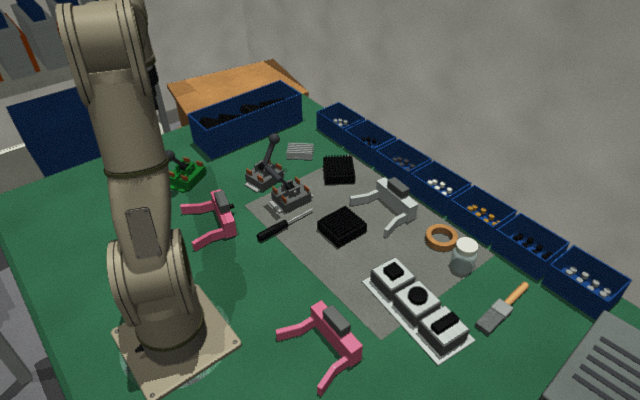

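Scene view: the aluminium dock is at about (350,262), the module at (314,229), the crossbar isolator at (343,185), the ball isolator at (365,165), and the keys square (255,262), round (228,282) and long (200,302). Side view: the same items are at dock (390,205), module (342,226), bar isolator (290,195), and keys at (394,270), (418,295), (445,323). I'll zoom in on both.

```bash
python3 - <<'E'
import cv2
a=cv2.imread('pics/scene0.png')[145:295,270:470]; b=cv2.imread('pics/side0.png')[130:280,240:440]
for n,i in(('zs',a),('zd',b)): cv2.imwrite(f'pics/{n}.png',cv2.resize(i,None,fx=4,fy=4,interpolation=cv2.INTER_CUBIC))
E
```

```text
(no output)
```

View pics/zs.png

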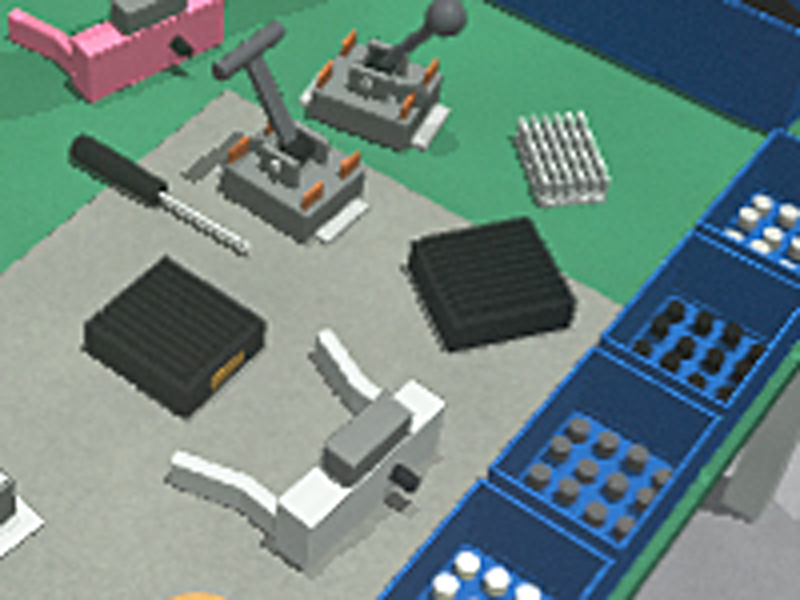

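View pics/zd.png

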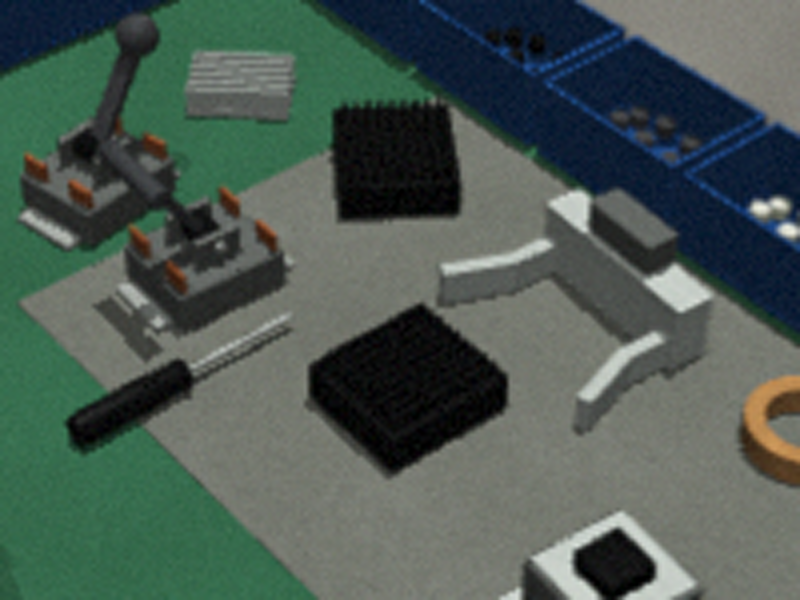

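```bash
cat > m.py <<'E'
from h import *
S=lambda L:[(270+x/4-.4,145+y/4-.4) for x,y in L]
D=lambda L:[(240+x/4-.4,130+y/4-.4) for x,y in L]
p=lambda n,A:print(n,np.round(np.array(A)*1000).tolist())
p('mod scene B,R,F,L',onz('scene0',S([(167,258),(265,325),(187,385),(85,325)]),.045))
p('mod side  B,R,F,L',onz('side0',D([(423,305),(507,375),(393,437),(312,372)]),.045))
p('dock face scene R,L',onz('scene0',S([(280,495),(410,380),(315,518),(445,402)]),.06))
p('dock face side L,R',onz('side0',D([(547,203),(680,307),(580,190),(712,295)]),.06))
p('tips scene L,R',onz('scene0',S([(322,332),(175,455)]),.03))
p('tips side',onz('side0',D([(441,268),(578,402)]),.03))
p('house scene',onz('scene0',S([(220,178),(305,222),(365,180)]),.036))
p('house side',onz('side0',D([(127,250),(180,308),(287,260)]),.036))
for a,b in(((250,50),(137,168)),):
    t=tri('scene0',S([a]),'side0',D([b]));p('bar tip',t[0]);print(t[1])
p('bar ends scene',onz('scene0',S([(217,68),(283,30)]),.135))
p('bar ends side',onz('side0',D([(110,148),(165,195)]),.135))
t=tri('scene0',S([(446,17)]),'side0',D([(138,36)]));p('ball',t[0]);print(t[1])
for n,a,b in(('sq',(255,262),(394,270)),('rd',(228,282),(418,295)),('lg',(200,302),(445,323))):
    p(n,onz('scene0',[a],.064));p(n,onz('side0',[b],.064))
E
python3 m.py
```

```text
mod scene B,R,F,L [[503.0, 74.0, 45.0], [610.0, 69.0, 45.0], [600.0, -18.0, 45.0], [499.0, -24.0, 45.0]]
mod side  B,R,F,L [[595.0, 69.0, 45.0], [593.0, -26.0, 45.0], [489.0, -22.0, 45.0], [485.0, 65.0, 45.0]]
dock face scene R,L [[723.0, -62.0, 60.0], [736.0, 86.0, 60.0], [754.0, -61.0, 60.0], [768.0, 85.0, 60.0]]
dock face side L,R [[737.0, 87.0, 60.0], [730.0, -64.0, 60.0], [769.0, 82.0, 60.0], [758.0, -69.0, 60.0]]
tips scene L,R [[642.0, 103.0, 30.0], [629.0, -67.0, 30.0]]
tips side [[645.0, 105.0, 30.0], [625.0, -68.0, 30.0]]
house scene [[472.0, 183.0, 36.0], [561.0, 188.0, 36.0], [571.0, 263.0, 36.0]]
house side [[463.0, 271.0, 36.0], [456.0, 190.0, 36.0], [553.0, 183.0, 36.0]]
bar tip [458.0, 237.0, 140.0]
0.0002837485221216111
bar ends scene [[448.0, 206.0, 135.0], [460.0, 282.0, 135.0]]
bar ends side [[460.0, 276.0, 135.0], [460.0, 204.0, 135.0]]
ball [560.0, 386.0, 136.0]
0.001650366622614752
sq [[523.0, -204.0, 64.0]]
sq [[518.0, -211.0, 64.0]]
rd [[513.0, -301.0, 64.0]]
rd [[507.0, -304.0, 64.0]]
lg [[502.0, -392.0, 64.0]]
lg [[497.0, -397.0, 64.0]]
```

Estimates: dock face is about (732,12) mm at yaw -0.075, module about (547,24) at yaw 0, bar tip (459,236,138) with its base at (515,229), round key (510,-303), long key (499,-395). Next I'll move behind the module with the fingers half open, so it is pushed at two points.

Emit:
{"fn": "step_arm", "kwargs": {
  "moves": [
    [0.35, 180, -542, 0, 0, 0, 0.354],
    [0.35, 180, -542, 0, 0, 0, 0.354],
    [0.35, 180, -542, 0, 0, 0, 0.354],
    [0.35, 180, -542, 0, 0, 0, 0.354],
    [0.35, 180, -542, 0, 0, 0, 0.354],
    [0.35, 180, -542, 0, 0, 0, 0.354],
    [0.35, 180, -542, 0, 0, 0, 0.354],
    [0.35, 180, -542, 0, 0, 0, 0.354],
    [0.35, 180, -542, 0, 0, 0, 0.354],
    [0.35, 180, -542, 0, 0, 0, 0.354]
  ],
  "grip_force": 40
}}

```text
clock: 1.1
position: [0.4175, 0.0918, 0.2313]
ee_rot: [0.037, 0.999, 0.0, 0.0]
ft_force: [1.5, 0.8, 0.6]
grip_width: 0.649
grasp_force: 0.0
```

```bash
python3 - <<'E'
from m import *
p('driver',onz('scene0',S([(80,145),(160,190),(245,250)]),.01))
p('driver',onz('side0',D([(75,430),(190,370),(290,318)]),.01))
o=manip.get_obs();print(o['position'],o['ee_rot'],o['grip_width'])
E
```

```text
mod scene B,R,F,L [[503.0, 74.0, 45.0], [610.0, 69.0, 45.0], [600.0, -18.0, 45.0], [499.0, -24.0, 45.0]]
mod side  B,R,F,L [[595.0, 69.0, 45.0], [593.0, -26.0, 45.0], [489.0, -22.0, 45.0], [485.0, 65.0, 45.0]]
dock face scene R,L [[723.0, -62.0, 60.0], [736.0, 86.0, 60.0], [754.0, -61.0, 60.0], [768.0, 85.0, 60.0]]
dock face side L,R [[737.0, 87.0, 60.0], [730.0, -64.0, 60.0], [769.0, 82.0, 60.0], [758.0, -69.0, 60.0]]
tips scene L,R [[642.0, 103.0, 30.0], [629.0, -67.0, 30.0]]
tips side [[645.0, 105.0, 30.0], [625.0, -68.0, 30.0]]
house scene [[472.0, 183.0, 36.0], [561.0, 188.0, 36.0], [571.0, 263.0, 36.0]]
house side [[463.0, 271.0, 36.0], [456.0, 190.0, 36.0], [553.0, 183.0, 36.0]]
bar tip [458.0, 237.0, 140.0]
0.0002837485221216111
bar ends scene [[448.0, 206.0, 135.0], [460.0, 282.0, 135.0]]
bar ends side [[460.0, 276.0, 135.0], [460.0, 204.0, 135.0]]
ball [560.0, 386.0, 136.0]
0.001650366622614752
sq [[523.0, -204.0, 64.0]]
sq [[518.0, -211.0, 64.0]]
rd [[513.0, -301.0, 64.0]]
rd [[507.0, -304.0, 64.0]]
lg [[502.0, -392.0, 64.0]]
lg [[497.0, -397.0, 64.0]]
driver [[330.0, 155.0, 10.0], [424.0, 158.0, 10.0], [528.0, 149.0, 10.0]]
driver [[336.0, 154.0, 10.0], [437.0, 153.0, 10.0], [531.0, 151.0, 10.0]]
[0.41748982 0.09182096 0.23130423] [3.73774463e-02 9.99301192e-01 2.28924690e-04 3.95143869e-05] 0.64852082815839
```

Emit:
{"fn": "step_arm", "kwargs": {
  "moves": [
    [0.35, 22, -66, 0, 0, 0, 0],
    [0.35, 22, -66, -20, 0, 0, 0],
    [0.35, 22, -66, -70, 0, 0, 0],
    [0.35, 22, -66, -120, 0, 0, 0],
    [0.35, 22, -66, -165, 0, 0, 0],
    [0.35, 22, -66, -195, 0, 0, 0],
    [0.35, 22, -66, -215, 0, 0, 0],
    [0.35, 22, -66, -219, 0, 0, 0],
    [0.35, 22, -66, -219, 0, 0, 0]
  ]
}}

```text
clock: 2.0
position: [0.4391, 0.0277, 0.0122]
ee_rot: [0.037, 0.999, -0.0, -0.001]
ft_force: [0.1, 0.3, 0.3]
grip_width: 0.653
grasp_force: 0.0
```

```bash
python3 - <<'E'
from h import *
a=save('side','side1')['image'];b=save('scene','scene1')['image']
cv2.imwrite('pics/v1.png',np.hstack([cv2.resize(i,None,fx=3,fy=3,interpolation=cv2.INTER_CUBIC) for i in (a[160:290,280:410],b[165:295,270:400])]))
E
```

```text
(no output)
```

View pics/v1.png

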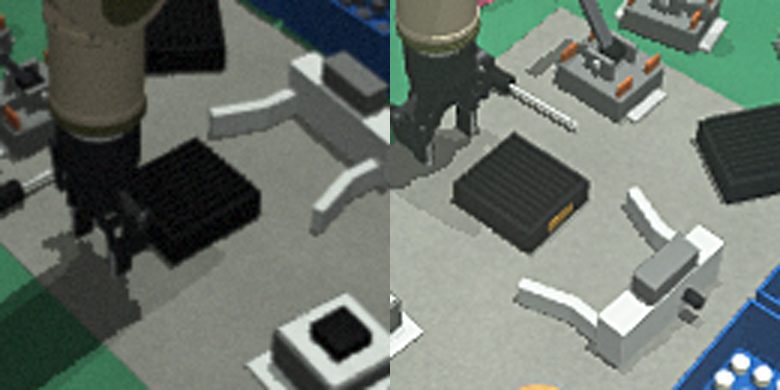

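The fingers are behind the module at its rear face and everything is clear. Now I'll push along the dock axis.

Emit:
{"fn": "step_arm", "kwargs": {
  "moves": [
    [0.35, 15, -1, 0, 0, 0, 0],
    [0.35, 30, -2, 0, 0, 0, 0],
    [0.35, 42, -3, 0, 0, 0, 0],
    [0.35, 54, -4, 0, 0, 0, 0],
    [0.35, 66, -5, 0, 0, 0, 0],
    [0.35, 78, -6, 0, 0, 0, 0],
    [0.35, 90, -7, 0, 0, 0, 0],
    [0.35, 102, -8, 0, 0, 0, 0],
    [0.35, 114, -9, 0, 0, 0, 0],
    [0.35, 125, -9, 0, 0, 0, 0]
  ]
}}

```text
clock: 3.1
position: [0.5646, 0.0188, 0.0126]
ee_rot: [0.037, 0.999, 0.0, -0.001]
ft_force: [-5.5, -0.8, 4.8]
grip_width: 0.652
grasp_force: 2.7
```

```bash
python3 - <<'E'
from h import *
a=save('side','side2')['image'];b=save('scene','scene2')['image']
cv2.imwrite('pics/v2.png',np.hstack([cv2.resize(i,None,fx=3,fy=3,interpolation=cv2.INTER_CUBIC) for i in (a[160:290,300:430],b[165:295,270:400])]))
E
```

```text
(no output)
```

View pics/v2.png

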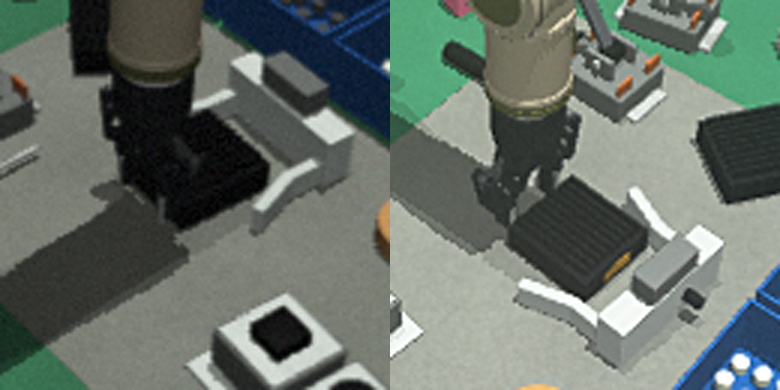

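The module is centred and square in the mouth, so I'll keep going.

Emit:
{"fn": "step_arm", "kwargs": {
  "moves": [
    [0.35, 8, -1, 0, 0, 0, 0],
    [0.35, 15, -1, 0, 0, 0, 0],
    [0.35, 21, -2, 0, 0, 0, 0],
    [0.35, 27, -2, 0, 0, 0, 0],
    [0.35, 32, -2, 0, 0, 0, 0],
    [0.35, 36, -3, 0, 0, 0, 0],
    [0.35, 39, -3, 0, 0, 0, 0],
    [0.35, 42, -3, 0, 0, 0, 0]
  ]
}}

```text
clock: 4.0
position: [0.6065, 0.0158, 0.0123]
ee_rot: [0.037, 0.999, -0.0, -0.0]
ft_force: [-3.3, 0.2, 1.0]
grip_width: 0.652
grasp_force: 1.7
```

Emit:
{"fn": "step_arm", "kwargs": {
  "moves": [
    [0.35, 2, 0, 0, 0, 0, 0],
    [0.35, 4, 0, 0, 0, 0, 0]
  ]
}}

```text
clock: 4.2
position: [0.6093, 0.0159, 0.0122]
ee_rot: [0.037, 0.999, 0.0, -0.002]
ft_force: [-17.7, -0.8, 13.6]
grip_width: 0.65
grasp_force: 8.7
```

Emit:
{"fn": "step_arm", "kwargs": {
  "moves": [
    [0.35, 1.5, 0, 0, 0, 0, 0],
    [0.35, 3, 0, 0, 0, 0, 0],
    [0.35, 3, 0, 0, 0, 0, 0]
  ]
}}

```text
clock: 4.5
position: [0.6092, 0.0159, 0.012]
ee_rot: [0.038, 0.999, 0.0, -0.005]
ft_force: [-25.8, 1.1, 20.6]
grip_width: 0.651
grasp_force: 13.0
```

The stop is reached: the tool stalled at 26 N at the expected position. Next I'll retreat, rise, shut the fingers and go behind the crossbar.

Emit:
{"fn": "step_arm", "kwargs": {
  "moves": [
    [0.35, -20, 1, 0, 0, 0, 0],
    [0.35, -60, 4, 0, 0, 0, 0],
    [0.35, -80, 5, 30, 0, 0, 0],
    [1, -80, 5, 80, 0, 0, 0],
    [1, -80, 5, 130, 0, 0, 0],
    [1, -90, 10, 178, 0, 0, 0],
    [1, -120, 40, 208, 0, 0, 0],
    [1, -145, 80, 218, 0, 0, 0],
    [1, -170, 120, 218, 0, 0, 0],
    [1, -195, 160, 218, 0, 0, 0]
  ]
}}

```text
clock: 5.5
position: [0.4181, 0.1776, 0.2317]
ee_rot: [0.038, 0.999, 0.001, 0.002]
ft_force: [0.6, 1.2, 0.1]
grip_width: 0.003
grasp_force: 0.0
```

```bash
python3 - <<'E'
from h import *
a=save('side','side3')['image'];b=save('scene','scene3')['image']
cv2.imwrite('pics/v3.png',np.hstack([cv2.resize(i,None,fx=3,fy=3,interpolation=cv2.INTER_CUBIC) for i in (a[160:290,310:440],b[165:295,290:420])]))
E
```

```text
(no output)
```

View pics/v3.png

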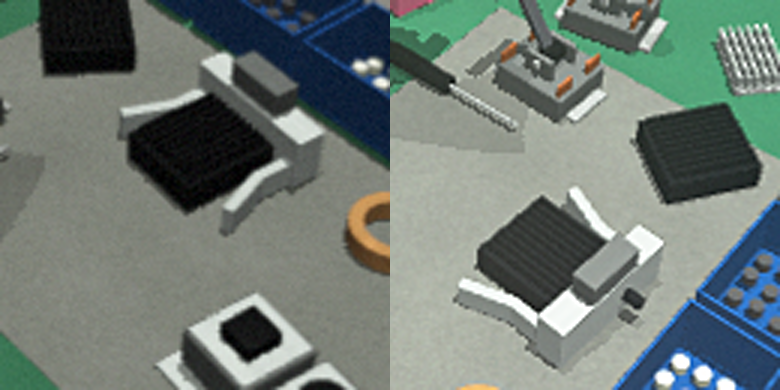

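```bash
python3 - <<'E'
from h import *
f=lambda L:[(310+x/3-.3,160+y/3-.3) for x,y in L]
g=lambda L:[(290+(x-390)/3-.3,165+y/3-.3) for x,y in L]
r=lambda a:print(np.round(a*1000).tolist())
r(onz('side3',f([(130,168),(190,212)]),0)); r(onz('side3',f([(210,95),(272,150)]),.045))
r(onz('scene3',g([(543,198),(478,247)]),.045)); r(onz('scene3',g([(478,262)]),0))
# dock stop bottom & face side
r(onz('side3',f([(202,57),(299,140)]),.06))
r(onz('scene3',g([(538,313),(635,230)]),.06))
y=-.075;c=np.array([.732,.012]);R=np.array([[np.cos(y),-np.sin(y)],[np.sin(y),np.cos(y)]])
P=[(*(c+R@np.array([a,b])),z) for z in(.045,0) for a,b in((-.11,.05),(-.11,-.05),(0,-.05),(0,.05))]
r(np.array(P))
ims=[]
for n,x0,y0 in(('side3',310,160),('scene3',290,165)):
    im=cv2.resize(cv2.imread(f'pics/{n}.png')[y0:y0+130,x0:x0+130],None,fx=3,fy=3,interpolation=cv2.INTER_CUBIC)
    im=cv2.convertScaleAbs(im,alpha=1.6,beta=15)
    q=np.int32((proj(n,P)-[x0-.3,y0-.3])*3)
    cv2.polylines(im,[q[:4]],True,(0,0,255),1);cv2.polylines(im,[q[4:]],True,(0,255,255),1);ims.append(im)
cv2.imwrite('pics/v4.png',np.hstack(ims))
E
```

```text
[[617.0, 57.0, 0.0], [621.0, -28.0, 0.0]]
[[721.0, 53.0, 45.0], [711.0, -46.0, 45.0]]
[[634.0, 63.0, 45.0], [622.0, -31.0, 45.0]]
[[613.0, -20.0, 0.0]]
[[745.0, 91.0, 60.0], [729.0, -63.0, 60.0]]
[[724.0, -65.0, 60.0], [738.0, 79.0, 60.0]]
[[626.0, 70.0, 45.0], [619.0, -30.0, 45.0], [728.0, -38.0, 45.0], [736.0, 62.0, 45.0], [626.0, 70.0, 0.0], [619.0, -30.0, 0.0], [728.0, -38.0, 0.0], [736.0, 62.0, 0.0]]
```

View pics/v4.png

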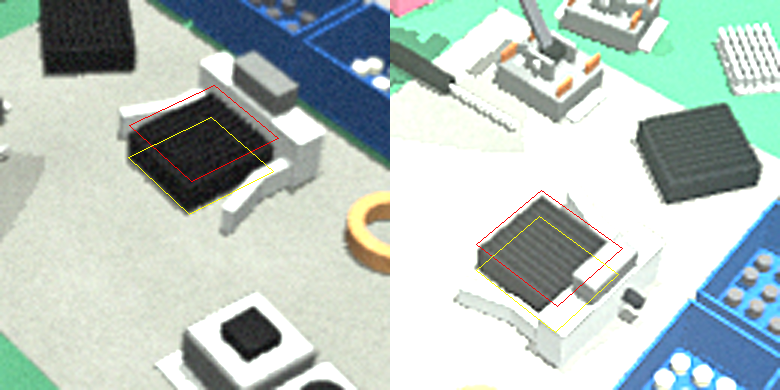

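```bash
python3 - <<'E'
from h import *
c=manip.camera('wrist');print(np.round(c['mount'],3),c['K'])
E
```

```text
[[-0.001 -0.957 -0.291  0.074]
 [ 1.    -0.    -0.001 -0.002]
 [ 0.001 -0.291  0.957 -0.144]
 [ 0.     0.     0.     1.   ]] [[320.53525471   0.         319.86196567]
 [  0.         320.53525471 202.8964679 ]
 [  0.           0.           1.        ]]
```

Emit:
{"fn": "step_arm", "kwargs": {
  "moves": [
    [1, 40, -30, 20, 0, 0, 0],
    [1, 80, -60, 40, 0, 0, 0],
    [1, 120, -90, 40, 0, 0, 0],
    [1, 160, -120, 40, 0, 0, 0],
    [1, 190, -150, 40, 0, 0, 0],
    [1, 215, -160, 40, 0, 0, 0],
    [1, 215, -160, 40, 0, 0, 0],
    [1, 215, -160, 40, 0, 0, 0]
  ]
}}

```text
clock: 6.45
position: [0.6338, 0.0146, 0.27]
ee_rot: [0.038, 0.999, -0.001, 0.0]
ft_force: [-0.4, 1.4, -0.5]
grip_width: -0.001
grasp_force: 0.0
```

```bash
python3 - <<'E'
from h import *
from scipy.spatial.transform import Rotation as Ro
o=manip.get_obs();c=manip.camera('wrist')
T=np.eye(4);T[:3,:3]=Ro.from_quat(o['ee_rot']).as_matrix();T[:3,3]=o['position']
M=np.linalg.inv(T@c['mount']);np.savez('pics/w1.npz',K=c['K'],dist_coeffs=c['dist_coeffs'],rvec=cv2.Rodrigues(M[:3,:3])[0],tvec=M[:3,3])
print(o['position'],np.linalg.inv(M)[:3,3])
cv2.imwrite('pics/w1.png',cv2.convertScaleAbs(c['image'],alpha=1.5,beta=10))
E
```

```text
[0.63384134 0.01456413 0.26998804] [0.5599234  0.0188808  0.41364844]
```

View pics/w1.png

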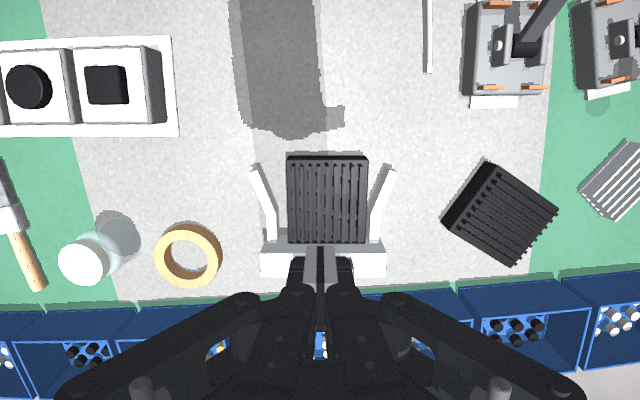

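```bash
python3 - <<'E'
from h import *
r=lambda n,a:print(n,np.round(a*1000,1).tolist())
r('nose45',onz('w1',[(290,243),(365,242)],.045)); r('rear45',onz('w1',[(288,158),(367,157)],.045))
r('rear0',onz('w1',[(288,153.5),(367,153.5)],0))
r('stop60',onz('w1',[(263,241),(384,241)],.06)); r('tips30',onz('w1',[(253,167),(392,168)],.03))
im=cv2.imread('pics/w1.png',0)
for u in(275,295,305,315,345,355,375): print(u,im[228:258,u].tolist())
E
```

```text
nose45 [[721.0, -31.8, 45.0], [726.9, 61.9, 45.0]]
rear45 [[614.7, -23.0, 45.0], [620.5, 68.1, 45.0]]
rear0 [[615.6, -27.5, 0.0], [623.4, 74.2, 0.0]]
stop60 [[709.4, -61.8, 60.0], [720.6, 82.9, 60.0]]
tips30 [[624.5, -68.3, 30.0], [638.7, 99.9, 30.0]]
275 [255, 255, 255, 255, 255, 255, 255, 255, 255, 255, 255, 245, 191, 193, 189, 161, 151, 154, 150, 151, 153, 151, 150, 149, 159, 253, 255, 255, 255, 255]
295 [85, 81, 80, 80, 81, 79, 86, 87, 85, 89, 86, 86, 87, 86, 78, 85, 141, 152, 153, 151, 151, 152, 150, 153, 156, 189, 201, 189, 124, 53]
305 [84, 78, 78, 78, 73, 79, 75, 73, 75, 78, 73, 74, 79, 58, 24, 76, 142, 155, 154, 154, 150, 147, 147, 143, 145, 162, 167, 153, 120, 110]
315 [90, 87, 91, 72, 80, 88, 87, 89, 88, 84, 88, 87, 62, 33, 34, 79, 145, 142, 133, 131, 132, 133, 133, 132, 134, 132, 131, 134, 133, 133]
345 [103, 99, 102, 98, 99, 97, 102, 97, 96, 101, 95, 97, 99, 67, 42, 77, 145, 159, 159, 161, 158, 159, 153, 155, 156, 213, 239, 234, 167, 69]
355 [108, 103, 97, 97, 96, 96, 100, 104, 100, 103, 103, 97, 102, 67, 35, 84, 146, 163, 157, 161, 157, 159, 158, 153, 147, 255, 255, 255, 255, 255]
375 [255, 255, 255, 255, 255, 255, 255, 255, 255, 255, 255, 255, 223, 227, 233, 181, 155, 156, 159, 159, 161, 160, 159, 153, 147, 255, 255, 255, 255, 255]
```

```bash
python3 - <<'E'
from h import *
r=lambda n,a:print(n,np.round(a*1000,1).tolist())
r('stop60',onz('w1',[(275,252.5),(375,252.5)],.06));
for z in(0,.03,.038,.045): r(z,onz('w1',[(275,242.7),(295,243.5),(355,243.5),(375,242.7)],z))
y=-.085
for x in(.72,.725,.732): print(x,[np.round(proj('w1',[(x,.015,z)])[0,1],1) for z in(0,.03,.045,.06)])
E
```

```text
stop60 [[725.6, -49.3, 60.0], [734.9, 71.8, 60.0]]
0 [[738.6, -59.0, 0.0], [742.0, -31.1, 0.0], [748.4, 53.0, 0.0], [749.4, 81.1, 0.0]]
0.03 [[725.7, -53.3, 30.0], [728.7, -27.4, 30.0], [734.8, 50.5, 30.0], [735.7, 76.6, 30.0]]
0.038 [[722.2, -51.8, 38.0], [725.2, -26.5, 38.0], [731.1, 49.9, 38.0], [732.0, 75.4, 38.0]]
0.045 [[719.2, -50.5, 45.0], [722.1, -25.6, 45.0], [727.9, 49.3, 45.0], [728.8, 74.3, 45.0]]
0.72 [np.float64(226.6), np.float64(235.0), np.float64(239.6), np.float64(244.6)]
0.725 [np.float64(230.0), np.float64(238.6), np.float64(243.3), np.float64(248.4)]
0.732 [np.float64(234.6), np.float64(243.5), np.float64(248.4), np.float64(253.7)]
```

The wrist view shows the module centred and square, with its nose at the stop face; given the height uncertainty, the edge at row 243 fits contact. Together with the rigid stall, I count it as home. Next is the lever.

Emit:
{"fn": "step_arm", "kwargs": {
  "moves": [
    [1, -35, 35, 0, 0, 0, 0],
    [1, -70, 70, 0, 0, 0, 0],
    [1, -105, 105, 0, 0, 0, 0],
    [1, -140, 140, 0, 0, 0, 0],
    [1, -175, 175, 0, 0, 0, 0],
    [1, -205, 205, 0, 0, 0, 0],
    [1, -219, 221, -20, 0, 0, 0],
    [1, -219, 221, -70, 0, 0, 0],
    [1, -219, 221, -120, 0, 0, 0],
    [1, -219, 221, -148, 0, 0, 0]
  ]
}}

```text
clock: 7.5
position: [0.4121, 0.2365, 0.1196]
ee_rot: [0.036, 0.999, -0.0, -0.001]
ft_force: [0.3, -0.2, -0.2]
grip_width: -0.001
grasp_force: 0.0
```

Emit:
{"fn": "step_arm", "kwargs": {
  "moves": [
    [1, 15, -1, 0, 0, 0, 0],
    [1, 25, -2, 0, 0, 0, 0],
    [1, 35, -3, 0, 0, 0, 0],
    [1, 45, -3, 0, 0, 0, 0],
    [1, 55, -4, 0, 0, 0, 0],
    [1, 65, -5, 0, 0, 0, 0],
    [1, 75, -5, 0, 0, 0, 0],
    [1, 85, -6, 0, 0, 0, 0],
    [1, 95, -7, 0, 0, 0, 0],
    [1, 105, -8, 0, 0, 0, 0]
  ]
}}

```text
clock: 8.5
position: [0.5203, 0.2287, 0.1222]
ee_rot: [0.037, 0.999, -0.0, -0.0]
ft_force: [0.7, -0.1, 0.3]
grip_width: -0.003
grasp_force: 0.0
```

Emit:
{"fn": "step_arm", "kwargs": {
  "moves": [
    [1, -30, 2, 0, 0, 0, 0],
    [1, -70, 5, 0, 0, 0, 0],
    [1, -80, 0, 45, 0, 0, 0],
    [1, -80, -15, 90, 0, 0, 0],
    [1, -70, -60, 110, 0, 0, 0],
    [1, -60, -110, 110, 0, 0, 0],
    [1, -50, -160, 110, 0, 0, 0],
    [1, -40, -210, 110, 0, 0, 0],
    [1, -30, -260, 110, 0, 0, 0],
    [1, -20, -310, 110, 0, 0, 0]
  ]
}}

```text
clock: 9.5
position: [0.4988, -0.0783, 0.2328]
ee_rot: [0.037, 0.999, 0.0, 0.001]
ft_force: [0.8, 1.4, 0.1]
grip_width: 0.001
grasp_force: 0.0
```

```bash
cat > lev.py <<'E'
from h import *
import sys
k=sys.argv[1]
for n in('scene','side'):
    im=save(n,n+k)['image'];r=cv2.imread(f'pics/{n}0.png')
    for nm,P in(('off',(.459,.236,.137)),('on',(.571,.226,.135))):
        u,v=np.round(proj(n+k,[P])[0]).astype(int)
        f=lambda i:i[v-1:v+2,u-1:u+2].mean((0,1)).round().tolist()
        print(n,nm,(u,v),'before',f(r),'now',f(im))
E
python3 lev.py 5
```

```text
scene off (np.int64(332), np.int64(158)) before [99.0, 99.0, 92.0] now [123.0, 166.0, 86.0]
scene on (np.int64(357), np.int64(174)) before [76.0, 81.0, 75.0] now [102.0, 103.0, 95.0]
side off (np.int64(274), np.int64(173)) before [69.0, 68.0, 64.0] now [112.0, 116.0, 112.0]
side on (np.int64(307), np.int64(160)) before [68.0, 87.0, 55.0] now [80.0, 78.0, 75.0]
```

The lever is ON in both cameras: the crossbar colour is gone from the OFF spot and present at the ON spot. Round key next.

Emit:
{"fn": "step_arm", "kwargs": {
  "moves": [
    [1, 3, -50, 0, 0, 0, 0],
    [1, 5, -100, 0, 0, 0, 0],
    [1, 8, -150, 0, 0, 0, 0],
    [1, 10, -200, 0, 0, 0, 0],
    [1, 10, -223, -20, 0, 0, 0],
    [1, 10, -223, -70, 0, 0, 0],
    [1, 10, -223, -120, 0, 0, 0],
    [1, 10, -223, -155, 0, 0, 0],
    [1, 10, -223, -158, 0, 0, 0]
  ]
}}

```text
clock: 10.5
position: [0.5061, -0.2975, 0.07]
ee_rot: [0.037, 0.999, 0.001, -0.004]
ft_force: [-0.4, 0.6, 0.1]
grip_width: 0.002
grasp_force: 0.0
```

Emit:
{"fn": "step_arm", "kwargs": {
  "moves": [
    [1, 0, 0, -4, 0, 0, 0],
    [1, 0, 0, -8, 0, 0, 0],
    [1, 0, 0, -12, 0, 0, 0],
    [1, 0, 0, -16, 0, 0, 0],
    [1, 0, 0, -20, 0, 0, 0],
    [1, 0, 0, -22, 0, 0, 0],
    [1, 0, 0, -22, 0, 0, 0]
  ]
}}

```text
clock: 11.2
position: [0.5099, -0.2998, 0.0565]
ee_rot: [0.038, 0.999, 0.0, 0.002]
ft_force: [-10.3, 7.8, 42.0]
grip_width: 0.001
grasp_force: 20.5
```

Fully down at 42 N. I'll release and go to the long key.

Emit:
{"fn": "step_arm", "kwargs": {
  "moves": [
    [1, 0, 0, 8, 0, 0, 0],
    [1, 0, 0, 35, 0, 0, 0],
    [1, -4, -40, 42, 0, 0, 0],
    [1, -10, -85, 42, 0, 0, 0],
    [1, -10, -93, 30, 0, 0, 0],
    [1, -10, -93, 20, 0, 0, 0],
    [1, -10, -93, 20, 0, 0, 0],
    [1, -10, -93, 20, 0, 0, 0]
  ]
}}

```text
clock: 12.0
position: [0.499, -0.3902, 0.0719]
ee_rot: [0.036, 0.999, 0.001, -0.0]
ft_force: [-0.3, 1.1, -0.5]
grip_width: 0.001
grasp_force: 0.0
```

Emit:
{"fn": "step_arm", "kwargs": {
  "moves": [
    [1, 0, 0, -4, 0, 0, 0],
    [1, 0, 0, -8, 0, 0, 0],
    [1, 0, 0, -12, 0, 0, 0],
    [1, 0, 0, -16, 0, 0, 0],
    [1, 0, 0, -18, 0, 0, 0],
    [1, 0, 0, -19, 0, 0, 0]
  ]
}}

```text
clock: 12.6
position: [0.4993, -0.3915, 0.0565]
ee_rot: [0.037, 0.999, 0.001, 0.001]
ft_force: [-10.1, 15.0, 41.9]
grip_width: 0.001
grasp_force: 20.7
```

Emit:
{"fn": "step_arm", "kwargs": {
  "moves": [
    [1, 0, 0, 15, 0, 0, 0],
    [1, 0, 0, 60, 0, 0, 0],
    [1, 0, 0, 105, 0, 0, 0],
    [1, 5, 20, 145, 0, 0, 0],
    [1, 15, 60, 170, 0, 0, 0],
    [1, 25, 105, 178, 0, 0, 0],
    [1, 35, 150, 178, 0, 0, 0],
    [1, 45, 195, 178, 0, 0, 0],
    [1, 55, 240, 178, 0, 0, 0],
    [1, 65, 285, 178, 0, 0, 0]
  ]
}}

```text
clock: 13.6
position: [0.5634, -0.1052, 0.2313]
ee_rot: [0.037, 0.999, 0.0, 0.0]
ft_force: [1.3, 0.1, -0.6]
grip_width: 0.001
grasp_force: 0.0
```

Emit:
{"fn": "step_arm", "kwargs": {
  "moves": [
    [1, 10, 45, 0, 0, 0, 0],
    [1, 20, 90, 0, 0, 0, 0],
    [1, 30, 135, 0, 0, 0, 0],
    [1, 40, 180, 0, 0, 0, 0],
    [1, 50, 225, 0, 0, 0, 0],
    [1, 56, 270, 0, 0, 0, 0],
    [1, 58, 315, 0, 0, 0, 0],
    [1, 58, 332, 0, 0, 0, 0],
    [1, 58, 332, 0, 0, 0, 0],
    [1, 58, 332, 0, 0, 0, 0]
  ]
}}

```text
clock: 14.6
position: [0.6215, 0.2238, 0.231]
ee_rot: [0.038, 0.999, -0.001, -0.0]
ft_force: [-0.1, 0.1, -0.2]
grip_width: 0.0
grasp_force: 0.0
```

Emit:
{"fn": "step_arm", "kwargs": {
  "moves": [
    [1, 0, 0, -40, 0, 0, 0],
    [1, 0, 0, -80, 0, 0, 0],
    [1, 0, 0, -105, 0, 0, 0],
    [1, 0, 0, -109, 0, 0, 0],
    [1, -15, 1, -109, 0, 0, 0],
    [1, -25, 2, -109, 0, 0, 0],
    [1, -35, 3, -109, 0, 0, 0],
    [1, -45, 4, -109, 0, 0, 0],
    [1, -55, 4, -109, 0, 0, 0],
    [1, -65, 5, -109, 0, 0, 0]
  ]
}}

```text
clock: 15.6
position: [0.5557, 0.2299, 0.1227]
ee_rot: [0.037, 0.999, 0.0, 0.0]
ft_force: [1.8, -0.1, 1.2]
grip_width: -0.001
grasp_force: 0.7
```

Emit:
{"fn": "step_arm", "kwargs": {
  "moves": [
    [1, -10, 1, 0, 0, 0, 0],
    [1, -20, 2, 0, 0, 0, 0],
    [1, -30, 3, 0, 0, 0, 0],
    [1, -40, 3, 0, 0, 0, 0],
    [1, -46, 3, 0, 0, 0, 0],
    [1, -46, 3, 0, 0, 0, 0],
    [1, -10, 0, 0, 0, 0, 0],
    [1, 30, 0, 0, 0, 0, 0],
    [1, 50, 0, 45, 0, 0, 0],
    [1, 50, 0, 95, 0, 0, 0]
  ]
}}

```text
clock: 16.6
position: [0.6077, 0.2286, 0.2162]
ee_rot: [0.038, 0.999, -0.002, -0.001]
ft_force: [0.4, -0.7, 1.7]
grip_width: -0.002
grasp_force: 0.0
```

Emit:
{"fn": "step_arm", "kwargs": {
  "moves": [
    [1, 0, 0, 50, 0, 0, 0],
    [1, -20, -40, 70, 0, 0, 0],
    [1, -40, -80, 70, 0, 0, 0],
    [1, -60, -120, 70, 0, 0, 0],
    [1, -80, -160, 70, 0, 0, 0],
    [1, -100, -200, 70, 0, 0, 0],
    [1, -120, -240, 70, 0, 0, 0],
    [1, -130, -280, 70, 0, 0, 0],
    [1, -130, -300, 70, 0, 0, 0],
    [1, -130, -300, 70, 0, 0, 0]
  ]
}}

```text
clock: 17.6
position: [0.4761, -0.0736, 0.2879]
ee_rot: [0.04, 0.999, 0.0, 0.001]
ft_force: [-0.3, 0.3, -0.4]
grip_width: -0.003
grasp_force: 0.0
```

```bash
python3 lev.py 6; python3 - <<'E'
import cv2,numpy as np
a=cv2.imread('pics/side6.png')[130:330,240:440];b=cv2.imread('pics/scene6.png')[130:330,255:455]
cv2.imwrite('pics/v6.png',np.hstack([cv2.resize(cv2.convertScaleAbs(i,alpha=1.3),None,fx=2,fy=2) for i in(a,b)]))
E
```

```text
scene off (np.int64(332), np.int64(158)) before [99.0, 99.0, 92.0] now [102.0, 102.0, 96.0]
scene on (np.int64(357), np.int64(174)) before [76.0, 81.0, 75.0] now [78.0, 84.0, 77.0]
side off (np.int64(274), np.int64(173)) before [69.0, 68.0, 64.0] now [76.0, 74.0, 71.0]
side on (np.int64(307), np.int64(160)) before [68.0, 87.0, 55.0] now [76.0, 95.0, 61.0]
```

View pics/v6.png

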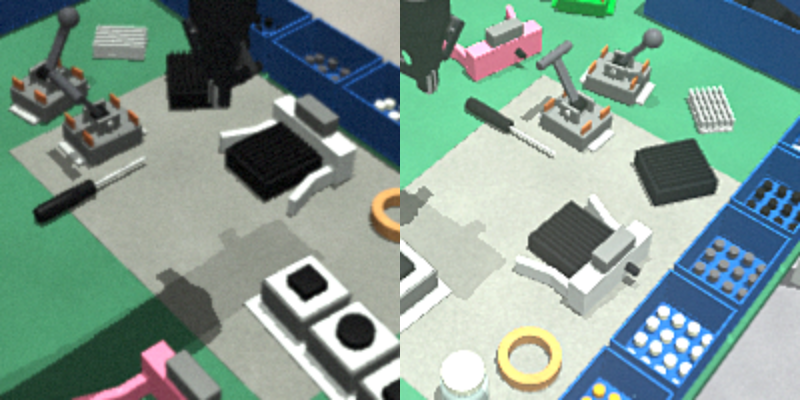

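The final view shows the crossbar lever off, the ball lever on, the module in the dock and the bystanders untouched. Handing in.

```bash
python3 -c "
from workcell import manip
print(manip.hand_in())"
```

```text
the job is handed in; nothing more can be done
None
```

I finished every step in the order asked and handed the job in at about 18 s: module home, crossbar isolator on, round key, long key, isolator back to off. The module's seating is inferred from the push stalling at 26 N where the stop should be, because the pictures couldn't rule out a gap of 2–3 mm.

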